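Load the die cassette into the push-push dock

TASK

Take the green die cassette with the brass face out of the rack and set it down beside the rack and the dock to change your grip. Then lower it between the dock's white cheeks onto the spring carriage and press it all the way down, so that the push-push catch keeps it down when you let go; make sure that it has stayed down. Leave the grey cassette in the rack and the other things on the bench where they are.

Things in the scene. Friction and masses are not known exactly. Their poses are not given: they have to be found in the camera images.
- green_cassette: Green block with a brass top plate, 60 (its x) x 40 (its y) x 40 mm high, about 0.2 kg, loose, same either way round. Origin at the centre of its underside, z up. In the rack it can be gripped only across its 40 mm width (fingers along its y: cheeks cover the ends); in the dock only by its two ends, 60 mm apart (fingers along its x).
- grey_cassette: The other cassette, same size and shape, grey with a dark steel top plate; stands in the other bay of the rack and stays there.
- rack: Fixed dark steel rack, base 160 (its x) x 76 x 8 mm, origin under its centre. Two bays in a row, 36 mm either side of the origin along its x. A cassette stands on the base with its x along the rack's x, between 8 mm end cheeks that end level with its top, 48 mm above the worktop; its long sides are open. Either cassette may be in either bay.
- dock: Fixed dock on the worktop, origin on the worktop under the seat's centre. Base 104 (its x) x 112 x 12 mm (y -48 to +64 mm); a 60 x 44 mm block under the carriage ends 30 mm up. The cassette's x goes along the dock's x, either way round; the dock's two x ends are open for fingers.
- dock_seat (a point): Centre of the upper face of the dock's carriage, on which the cassette stands; 62 mm above the worktop with the carriage up. The carriage is a plate 74 x 41 mm with a 4 mm high lip across each x end, 66 mm apart inside (3 mm play at each end of the cassette). It moves straight down and carries the cassette.
- dock_carriage (a joint): Downward travel of the carriage in m: 0 up (start), 0.0235 hard stop. A spring pushes up with about 5 N at the top, 12 N at the bottom, a damper adds 4 N at 0.1 m/s. Push-push catch: pressed beyond about 0.021 and let go, it comes back to about 0.016 and stays (latched); let go earlier it springs right back up. Once latched, another press to the bottom releases it and it rises to 0.
- brass_weight: Brass weight with a knob, 51 mm across, 68 mm high, bystander at the back of the work area.
- spool: Spool of light blue thread, 55 mm across, 70 mm high, bystander at the back.
- glue_bottle: White bottle with a red cap, 54 mm across, 130 mm high, bystander at the back.
- dock_top (a point): Centre point between the tops of the dock's two white upright cheeks, 98 mm above the worktop. The cheeks are 50 mm long in the dock's x, inner faces 44 mm apart at y = -22 and +22 mm; the one at +y is 26 mm thick (catch inside), the one at -y 8 mm. A seated cassette's top is 4 mm above this with the carriage up, about 12 mm below it when latched.
Mind the look-alikes: they are no part of the job. What is meant by the green_cassette is not orange or red, and is the smaller of those in its own colour.

How it is judged:
By the outcome, as a careful person would: the job done as asked, in the order asked, and still so for the second after the job is handed in, with the robot touching nothing.
It also fails if it takes over 72 s, if anything falls off the work surface, if the arm or the gripper's body presses on something with over 40 N, if the wrist force passes 120 N, or if a joint passes its speed limit or range.

ROBOT

A 7-joint arm with a two-finger parallel gripper is mounted at the origin on a cart in front of the work surface, level with it; the furniture and walls round the work are solid. World frame = base frame: x ahead of the robot, y to its left, z up, the work surface at z = 0. Lengths are in m, angles in rad, forces in N, time in s.
With the tool pointing down it reaches from about 0.35 to 0.9 m from the base axis. Payload 8.1 kg.
Tool frame: the origin (TCP) lies at the very end of the fingers, on their centre line; the grasp point (between the pads) lies 19 mm behind it; z points along the fingers, y is the direction in which the jaws open and shut (so a half turn about z gives the same grasp; the last joint's range is limited). The gripper opens to 92 mm and grips with 3 to 60 N. Pads are 19 mm wide; open, the fingers measure 130 mm over their backs; the gripper's body (75 mm by 190 mm) begins 47 mm behind the grasp point.
Start: joints at [1.098, 0.434, 0.025, 1.573, -0.012, 1.134, -0.075], TCP at [0.226, -0.583, 0.227] pointing down, gripper open.
Joint ranges: [-2.62, 2.62], [-0.44, 2.09], [-1.27, 1.32], [0.08, 2.57], [-1.32, 4.46], [0.12, 2], [-2.74, 2.74]. Speed limits (rad/s): [2.22, 2.22, 3.01, 3.01, 3.14, 3.14, 3.14].

INTERFACE

Orientations are given as a rotation vector (axis times angle).
In Python, from cell import observe, get_image, sign_off gives the robot as it stands.
- The arm moves only by the tool arm_command, never from a script. Its argument "deltas" is a list of rows, each an object with "xyz": the shift along the tool's x, y, z in cm, a list of three; "turn": the turn about the tool's z in degrees; "jaw": the closure in counts, from 0 (fully open) to 255 (shut). A call has 1 to 5 rows; each row is the pose to reach, as a shift and turn from the pose measured when the call began, along the tool's axes at that moment; what a row does not reach only later rows make up. A row lasts 1/12 s, in which the tool goes at most 41.7 mm and 7.16 degrees, less where a joint would pass 70% of its speed; a pose out of reach is approached as far as the arm can. A call with a gripper value outside its range is refused whole. The fingers move at their own pace and stop on an object; "force" is the grip in N (left out, the last holds). Time passes only in rows, so rows that repeat a pose let the fingers close. It gives the time, the measured TCP pose, the force and the opening at its end, in the units of the state.
- observe(): the state, without advancing time (a new reading comes with each control period).
- get_image(name): name is "scene" or "top" or "wrist"; returns a dict with "frame" (400x640x3 uint8, red, green, blue), "depth" (400x640 float32, m along the optical axis (not along the pixel's ray), 0 where there is no reading), "camera_matrix" (3x3 intrinsics, pixels), "cam_to_world" (4x4, takes a point from camera to world coordinates). Camera axes: x right, y up, looking along -z (the intrinsics and any distortion apply to the point x, -y, -z); pixel columns grow to the right and rows downward; lengths in m; the calibration is good to about 2 mm. A picture is of the moment at which its call begins.
- sign_off(): hands the job in, once; it reports no verdict.
The state is a dict: "clock": time; "joints": joint angles; "dq": joint speeds; "joint_efforts": joint torques, N m; "position": TCP position; "ee_rot": TCP orientation; "force": force on the tool from outside, world axes, zero at the start; "ft_torque": the same for the moment, N m; "width": opening from 0.0 (shut) to 1.0 (fully open).
Only numpy, scipy, OpenCV 4.12 (cv2) and the standard library are available. Lean on these libraries where they do the work, as an engineer would, in place of code of your own. Each camera call takes 0.05 s, during which the arm holds its last target.

## Working session

There is one attempt and no reset: what is moved stays moved. The work goes in short steps, Python scripts to look and compute and a tool call to move; the robot and the scene stay as the last step left them, time stands still between calls to the robot, and variables do not carry over. Pictures are saved under pics/ and viewed, and the job is handed in when it is done.

Besides the shell and the picture viewer there is one more tool, called after "Request:" as name(argument=value, ...), one argument or row to a line, values as JSON. arm_command: Moves the arm, as the interface text tells. Its arguments: {"type":"object","properties":{"deltas":{"type":"array","items":{"type":"object","properties":{"xyz":{"type":"array","items":{"type":"number"}},"turn":{"type":"number"},"jaw":{"type":"number"}}}},"force":{"type":"number"}},"required":["deltas"]}

```bash
ls; mkdir -p pics; python3 - <<'E'
from cell import observe,get_image
import cv2,numpy as np
s=observe();print(s)
for n in ["scene","top","wrist"]:
    g=get_image(n);cv2.imwrite(f"pics/{n}0.png",g["frame"][:,:,::-1]);np.savez(f"/tmp/{n}0.npz",**g)
    print(n,g["camera_matrix"],g["cam_to_world"].round(4), (g["depth"]>0).mean())
E
```

```text
pics
{'clock': 0.0, 'joints': array([ 1.09835009,  0.43524642,  0.02499601,  1.57412122, -0.01158847,
        1.13397935, -0.07509117]), 'dq': array([ 2.70378982e-03,  3.05406135e-05, -4.42557665e-04,  1.74344152e-03,
        6.74127375e-06, -1.09296325e-03,  6.50264474e-04]), 'joint_efforts': array([-7.07374074e-04, -6.67849803e+01,  9.85032097e-01, -3.14456964e+01,
       -6.04828703e-02,  4.27530985e-02,  6.73501404e-05]), 'position': array([ 0.22566193, -0.58228254,  0.22592135]), 'ee_rot': array([-3.08653523e+00, -5.77244742e-01,  7.18892877e-04]), 'force': array([-0.46546137, -0.31001162, -0.48964595]), 'ft_torque': array([-0.00554197, -0.05720386, -0.01408561]), 'width': 0.9956830941695557}
scene [[435.14296596   0.         314.29025961]
 [  0.         435.14296596 199.84629564]
 [  0.           0.           1.        ]] [[ 0.5892  0.5237 -0.6153  0.0349]
 [-0.8079  0.39   -0.4418 -0.4238]
 [ 0.0086  0.7574  0.6529  0.6776]
 [ 0.      0.      0.      1.    ]] 0.99616796875
top [[449.38079827   0.         317.56710893]
 [  0.         449.38079827 194.31766468]
 [  0.           0.           1.        ]] [[-0.1202  0.9726 -0.199   0.3598]
 [-0.9927 -0.1188  0.0189 -0.0112]
 [-0.0053  0.1998  0.9798  1.1512]
 [ 0.      0.      0.      1.    ]] 0.9962421875
wrist [[358.79351234   0.         315.98967702]
 [  0.         358.79351234 201.48180689]
 [  0.           0.           1.        ]] [[ 0.362   0.8943  0.2631  0.2957]
 [-0.9322  0.3477  0.1008 -0.5548]
 [-0.0014 -0.2817  0.9595  0.3841]
 [ 0.      0.      0.      1.    ]] 0.9958125
```

View pics/top0.png

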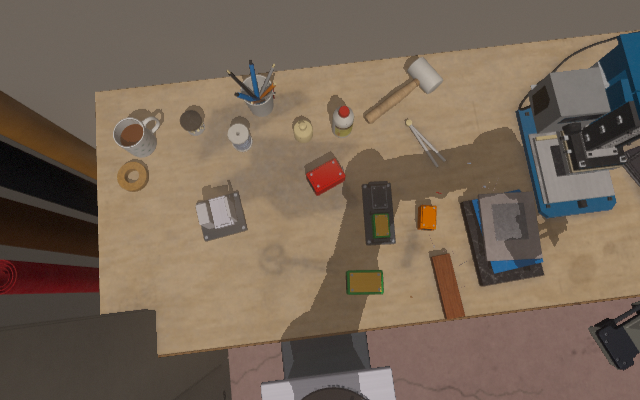

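View pics/scene0.png

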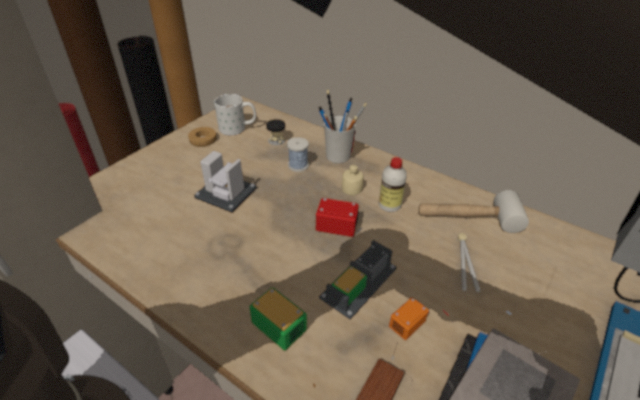

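View pics/wrist0.png

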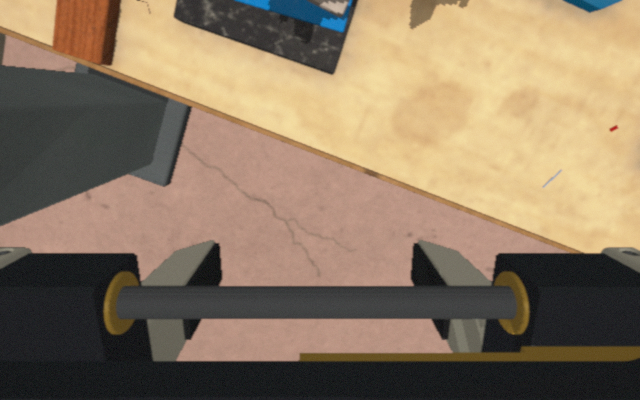

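The top view shows the green cassette with the brass face in the near bay of the rack at about (381,225). The grey one is in the far bay at (380,196). The bigger green look-alike is on the bench at (365,282), and the dock is at (221,215) with its cheeks and carriage. Next I'll measure.

```bash
cat > h.py <<'E'
import numpy as np,cv2
from scipy.spatial.transform import Rotation as R
def ray(g,uv,z):
    K=g["camera_matrix"];T=g["cam_to_world"]
    uv=np.atleast_2d(np.asarray(uv,float))
    d=np.c_[(uv[:,0]-K[0,2])/K[0,0],-(uv[:,1]-K[1,2])/K[1,1],-np.ones(len(uv))]@T[:3,:3].T
    o=T[:3,3];t=(z-o[2])/d[:,2];return o+d*t[:,None]
def cloud(g):
    D=g["depth"];K=g["camera_matrix"];T=g["cam_to_world"];v,u=np.mgrid[:D.shape[0],:D.shape[1]]
    P=np.stack([(u-K[0,2])/K[0,0]*D,-(v-K[1,2])/K[1,1]*D,-D],-1);return P@T[:3,:3].T+T[:3,3]
def rect(xy):
    (c,(w,h),a)=cv2.minAreaRect((np.asarray(xy)[:,:2]*1000).astype(np.float32))
    if h>w: w,h,a=h,w,a+90
    return np.round(c,1),round(w,1),round(h,1),round((a+90)%180-90,1)
E
python3 - <<'E'
from h import *
for n in ["top","scene"]:
    g=dict(np.load(f"/tmp/{n}0.npz"));hsv=cv2.cvtColor(g["frame"],cv2.COLOR_RGB2HSV);C=cloud(g)
    print(n)
    gm=cv2.inRange(hsv,(40,90,30),(85,255,255))
    k,l,st,ce=cv2.connectedComponentsWithStats(cv2.morphologyEx(gm,cv2.MORPH_CLOSE,np.ones((3,3))))
    for i in range(1,k):
        if st[i,4]>40:
            m=l==i; v,u=np.nonzero(m)
            hull=cv2.convexHull(np.c_[u,v].astype(np.int32))[:,0]
            print("green",st[i],ce[i].round(1),"zmed",np.median(C[m][:,2]).round(4),rect(ray(g,hull,0.048)))
    # rack bay dark region / tops by depth
    sub=(np.abs(C[...,0]-.33)<.15)
    for nm,z0,z1 in[("h.044-.053",.042,.054),("dock .09-.105",.090,.106),("carr",.055,.07)]:
        m=((C[...,2]>z0)&(C[...,2]<z1)).astype(np.uint8)
        k,l,st,ce=cv2.connectedComponentsWithStats(m)
        for i in range(1,k):
            if st[i,4]>60:
                P=C[l==i]; print(nm,ce[i].round(0),st[i,4],rect(P),np.median(P[:,2]).round(4))
g=dict(np.load("/tmp/top0.npz"))
f=g["frame"][:,:,::-1]
a=cv2.resize(f[165:260,180:260],None,fx=5,fy=5,interpolation=cv2.INTER_CUBIC)
b=cv2.resize(f[165:260,340:420],None,fx=5,fy=5,interpolation=cv2.INTER_CUBIC)
cv2.imwrite("pics/crop1.png",np.hstack([a,b])[:600,:800])
E
```

```text
top
green [372 213  18  26 146] [378.6 226.2] zmed 0.0436 (array([ 487.5, -176.9]), 61.2, 42.7, -3.6)
green [346 270  38  25 251] [363.3 282.9] zmed 0.0531 (array([ 356.4, -118.6]), 88.4, 56.7, 83.1)
h.044-.053 [432.  43.] 798 (array([ 957.6, -391.5]), 973.0, 7.1, -89.9) 0.0482
h.044-.053 [430.  67.] 75 (array([ 889.8, -368.5]), 69.7, 17.3, 31.6) 0.0506
h.044-.053 [124.  78.] 560 (array([957.4, 432. ]), 647.6, 7.5, 90.0) 0.0482
h.044-.053 [424.  76.] 267 (array([ 865.5, -348.5]), 92.4, 43.0, 50.7) 0.05
h.044-.053 [ 30. 127.] 107 (array([856.7, 690.3]), 88.5, 31.7, -21.8) 0.0476
h.044-.053 [302. 129.] 185 (array([761.8, -14. ]), 47.7, 46.7, -53.4) 0.0448
h.044-.053 [144. 145.] 65 (array([768.8, 393.7]), 69.8, 24.6, -40.1) 0.0477
h.044-.053 [567. 174.] 1752 (array([ 570.1, -687.5]), 193.0, 170.7, -0.2) 0.0439
h.044-.053 [633. 166.] 121 (array([ 564.6, -834.1]), 71.4, 35.9, -14.7) 0.0485
h.044-.053 [ 30. 176.] 125 (array([723.4, 693.4]), 98.7, 42.5, -31.3) 0.0483
h.044-.053 [324. 183.] 124 (array([609.7, -55.6]), 98.4, 45.7, 83.1) 0.0512
h.044-.053 [380. 211.] 920 (array([ 523.8, -182.5
[... 6098 characters left out ...]
 1518 (array([ 957.8, -230.5]), 657.4, 10.4, 90.0) 0.0626
carr [339. 143.] 132 (array([841.9,  75.9]), 74.6, 37.6, -47.4) 0.0625
carr [298. 150.] 89 (array([748., 139.]), 50.6, 23.6, -47.2) 0.0615
carr [222. 176.] 399 (array([561.8, 211.6]), 76.4, 70.5, -14.5) 0.0636
carr [392. 190.] 125 (array([ 749.3, -123.6]), 53.5, 26.7, -69.5) 0.0626
carr [ 46. 217.] 661 (array([248.9, 403.3]), 205.8, 8.9, 0.5) 0.0624
carr [514. 202.] 206 (array([ 876.9, -356.9]), 82.3, 25.8, 30.4) 0.0563
carr [338. 207.] 551 (array([629. , -57.7]), 81.4, 51.8, -69.0) 0.0585
carr [278. 309.] 1113 (array([ 355.6, -119.5]), 81.8, 54.2, 85.2) 0.0589
carr [513. 374.] 5610 (array([ 453.9, -488.4]), 155.1, 135.5, -3.7) 0.0607
```

View pics/crop1.png

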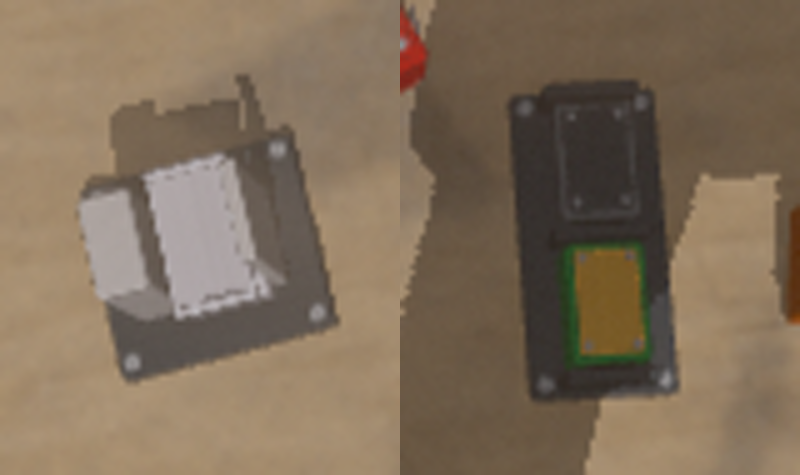

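The crop shows the grey cassette in the upper bay and the green one in the lower bay. In the dock, the thick cheek is on the left (+y) and the empty carriage is in the middle. The sizes agree with what was given: brass top about 61x43 mm at z=0.048, cheeks 50x26 and 50x8 mm at z=0.098, and 61 mm between cheek centres.

- **Green cassette:** about (0.488, -0.178), yaw -4°
- **Dock centre:** about (0.566, 0.211), yaw about 8°

Now I'll move over the cassette, writing a small delta helper first.

```bash
cat > d.py <<'E'
import sys;from h import *;from cell import observe
# usage: d.py x y z yaw(deg of tool x)
s=observe();M=R.from_rotvec(s["ee_rot"]).as_matrix()
t=np.array([float(a) for a in sys.argv[1:4]])
yaw=np.degrees(np.arctan2(M[1,0],M[0,0]));dy=(float(sys.argv[4])-yaw+180)%360-180
print("t",s["clock"],"pos",s["position"].round(4),"yaw",yaw.round(2),"tilt",M[:,2].round(4),"F",s["force"].round(2),"w",round(s["width"],3),"j",s["joints"].round(2))
print("delta cm",((t-s["position"])@M*100).round(2),"turn",-dy.round(2))
E
python3 d.py .488 -.178 .2 -4
```

```text
t 0.15 pos [ 0.2257 -0.5824  0.2261] yaw 21.18 tilt [-5.0e-04  1.1e-03 -1.0e+00] F [-0.18 -0.31  0.04] w 0.996 j [ 1.1   0.44  0.02  1.57 -0.01  1.13 -0.08]
delta cm [ 39.07 -28.23   2.64] turn 25.18
```

Request:
arm_command(
  deltas=[
    {"xyz": [39.1,-28.2,2.6],"turn": 25.2,"jaw": 0},
    {"xyz": [39.1,-28.2,2.6],"turn": 25.2,"jaw": 0},
    {"xyz": [39.1,-28.2,2.6],"turn": 25.2,"jaw": 0},
    {"xyz": [39.1,-28.2,2.6],"turn": 25.2,"jaw": 0},
    {"xyz": [39.1,-28.2,2.6],"turn": 25.2,"jaw": 0},
  ],
)

```text
clock: 0.57
position: [0.3389, -0.4077, 0.2152]
ee_rot: [-3.138, 0.118, 0.001]
force: [1.0, -0.7, -0.6]
width: 1.002
```

```bash
python3 d.py .488 -.178 .2 -4
```

```text
t 0.5667 pos [ 0.3389 -0.4077  0.2152] yaw -4.32 tilt [-7.0e-04  1.2e-03 -1.0e+00] F [ 0.96 -0.69 -0.57] w 1.002 j [ 0.74  0.29  0.05  1.82 -0.02  1.03 -0.85]
delta cm [ 13.14 -24.02   1.54] turn -0.32
```

Request:
arm_command(
  deltas=[
    {"xyz": [13.1,-24,1.5],"turn": 0},
    {"xyz": [13.1,-24,1.5],"turn": 0},
    {"xyz": [13.1,-24,1.5],"turn": 0},
    {"xyz": [13.1,-24,1.5],"turn": 0},
    {"xyz": [13.1,-24,1.5],"turn": 0},
  ],
)

```text
schema error: expected keys xyz, turn, jaw
```

```bash
python3 d.py .488 -.178 .2 -4
```

```text
t 0.5667 pos [ 0.3389 -0.4077  0.2152] yaw -4.32 tilt [-7.0e-04  1.2e-03 -1.0e+00] F [ 0.96 -0.69 -0.57] w 1.002 j [ 0.74  0.29  0.05  1.82 -0.02  1.03 -0.85]
delta cm [ 13.14 -24.02   1.54] turn -0.32
```

Request:
arm_command(
  deltas=[
    {"xyz": [13.1,-24,1.5],"turn": 0,"jaw": 0},
    {"xyz": [13.1,-24,1.5],"turn": 0,"jaw": 0},
    {"xyz": [13.1,-24,1.5],"turn": 0,"jaw": 0},
    {"xyz": [13.1,-24,1.5],"turn": 0,"jaw": 0},
    {"xyz": [13.1,-24,1.5],"turn": 0,"jaw": 0},
  ],
)

```text
clock: 0.98
position: [0.4517, -0.2328, 0.204]
ee_rot: [-3.138, 0.119, 0.001]
force: [0.6, 0.2, -0.1]
width: 1.0
```

```bash
python3 d.py .488 -.178 .2 -4
```

```text
t 0.9833 pos [ 0.4517 -0.2328  0.204 ] yaw -4.33 tilt [-7.0e-04  1.1e-03 -1.0e+00] F [ 0.61  0.23 -0.13] w 1.0 j [ 0.42  0.27 -0.06  1.88  0.02  0.99 -1.29]
delta cm [ 3.21 -5.74  0.4 ] turn -0.33
```

Request:
arm_command(
  deltas=[
    {"xyz": [3.2,-5.7,0.4],"turn": -0.3,"jaw": 0},
    {"xyz": [3.2,-5.7,0.4],"turn": -0.3,"jaw": 0},
    {"xyz": [3.2,-5.7,0.4],"turn": -0.3,"jaw": 0},
  ],
)

```text
clock: 1.23
position: [0.491, -0.1717, 0.1997]
ee_rot: [-3.136, 0.096, -0.0]
force: [-0.3, -0.2, -0.2]
width: 1.0
```

```bash
python3 d.py .488 -.178 .2 -4; python3 - <<'E'
from h import *;from cell import get_image
g=get_image("wrist");np.savez("/tmp/w1.npz",**g);cv2.imwrite("pics/w1.png",g["frame"][:,:,::-1])
hsv=cv2.cvtColor(g["frame"],cv2.COLOR_RGB2HSV);C=cloud(g)
for nm,a,b in[("green",(40,90,30),(85,255,255)),("brass",(14,110,60),(28,255,255))]:
    k,l,st,ce=cv2.connectedComponentsWithStats(cv2.inRange(hsv,a,b))
    for i in range(1,k):
        if st[i,4]>300:
            m=l==i;v,u=np.nonzero(m);hull=cv2.convexHull(np.c_[u,v].astype(np.int32))[:,0]
            print(nm,st[i],np.median(C[m][:,2]).round(4),rect(ray(g,hull,.048)))
E
```

```text
t 1.2333 pos [ 0.491  -0.1717  0.1997] yaw -3.52 tilt [ 4.e-04  4.e-03 -1.e+00] F [-0.31 -0.2  -0.19] w 1.0 j [ 0.31  0.3  -0.1   1.86  0.03  0.99 -1.43]
delta cm [-0.26  0.65 -0.03] turn 0.48
green [304 150  47  67 868] 0.0442 (array([ 490.9, -180.4]), 60.4, 40.1, -4.0)
green [ 234  270   84   16 1163] 0.021 (array([ 401.6, -126.3]), 80.2, 16.0, 86.7)
brass [ 422  126   67   74 3415] 0.0393 (array([ 502.2, -291.6]), 59.7, 49.6, -11.7)
brass [ 309  156   37   57 1910] 0.0481 (array([ 490.1, -180.6]), 51.1, 31.9, -3.8)
brass [ 103  271   36   64 1143] 0.2833 (array([382.3,  29.4]), 74.5, 31.5, -17.1)
brass [ 494  271   36   64 1146] 0.2833 (array([ 360.1, -355.9]), 74.4, 30.6, 11.3)
brass [ 234  318   78   28 1942] 0.0582 (array([ 342.6, -117.7]), 77.6, 31.8, 84.8)
brass [ 299  346  341   16 3963] 0.2922 (array([ 303.6, -316.8]), 349.1, 18.3, 86.7)
```

View pics/w1.png

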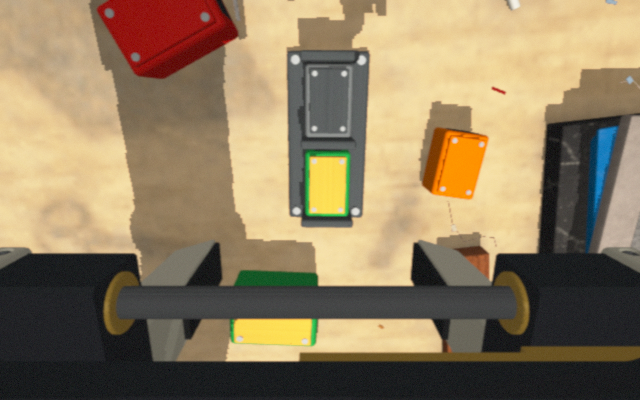

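The wrist view shows the green cassette in the near bay at pixel (328,184). Its top measures 60.4x40.1 mm at (0.490, -0.180), yaw -4°, which agrees with the top camera within about 3 mm. Descending.

```bash
python3 d.py .490 -.180 .02 -4
```

```text
t 1.2833 pos [ 0.4893 -0.175   0.1997] yaw -3.68 tilt [-8.0e-04  2.4e-03 -1.0e+00] F [-0.31 -1.12 -0.47] w 0.996 j [ 0.32  0.3  -0.09  1.86  0.03  0.99 -1.42]
delta cm [ 0.12  0.53 17.97] turn 0.32
```

Request:
arm_command(
  deltas=[
    {"xyz": [0.1,0.5,4],"turn": 0.3,"jaw": 0},
    {"xyz": [0.1,0.5,8],"turn": 0.3,"jaw": 0},
    {"xyz": [0.1,0.5,10],"turn": 0.3,"jaw": 0},
    {"xyz": [0.1,0.5,10],"turn": 0.3,"jaw": 0},
    {"xyz": [0.1,0.5,10],"turn": 0.3,"jaw": 0},
  ],
)

```text
clock: 1.7
position: [0.4886, -0.1808, 0.0993]
ee_rot: [-3.137, 0.111, 0.005]
force: [0.5, -0.1, 1.3]
width: 1.0
```

```bash
python3 d.py .490 -.180 .02 -4
```

```text
t 1.7 pos [ 0.4886 -0.1808  0.0993] yaw -4.07 tilt [-0.0034  0.0026 -1.    ] F [ 0.45 -0.15  1.32] w 1.0 j [ 0.32  0.42 -0.09  1.96  0.05  0.76 -1.44]
delta cm [ 0.16 -0.07  7.93] turn -0.07
```

Request:
arm_command(
  deltas=[
    {"xyz": [0.1,-0.1,3],"turn": 0,"jaw": 0},
    {"xyz": [0.1,-0.1,6],"turn": 0,"jaw": 0},
    {"xyz": [0.1,-0.1,7.9],"turn": 0,"jaw": 0},
    {"xyz": [0.1,-0.1,7.9],"turn": 0,"jaw": 0},
    {"xyz": [0.1,-0.1,7.9],"turn": 0,"jaw": 0},
  ],
)

```text
clock: 2.12
position: [0.49, -0.1804, 0.0215]
ee_rot: [-3.138, 0.112, 0.005]
force: [-0.2, -0.3, 0.2]
width: 0.999
```

```bash
python3 d.py .490 -.180 .02 -4
```

```text
t 2.1167 pos [ 0.49   -0.1804  0.0215] yaw -4.11 tilt [-0.0028  0.0021 -1.    ] F [-0.17 -0.26  0.19] w 0.999 j [ 0.31  0.54 -0.08  2.02  0.07  0.59 -1.46]
delta cm [ 0.   -0.04  0.15] turn -0.11
```

Request:
arm_command(
  deltas=[
    {"xyz": [0,0,0],"turn": 0,"jaw": 110},
    {"xyz": [0,0,0],"turn": 0,"jaw": 150},
    {"xyz": [0,0,0],"turn": 0,"jaw": 200},
    {"xyz": [0,0,0],"turn": 0,"jaw": 255},
    {"xyz": [0,0,0],"turn": 0,"jaw": 255},
  ],
  force=25,
)

```text
clock: 2.53
position: [0.4904, -0.1806, 0.0222]
ee_rot: [-3.138, 0.113, 0.003]
force: [0.3, -0.4, 0.2]
width: 0.683
```

Request:
arm_command(
  deltas=[
    {"xyz": [0,0,0],"turn": 0,"jaw": 255},
    {"xyz": [0,0,0],"turn": 0,"jaw": 255},
    {"xyz": [0,0,0],"turn": 0,"jaw": 255},
  ],
)

```text
clock: 2.78
position: [0.4904, -0.1805, 0.0223]
ee_rot: [-3.138, 0.112, 0.003]
force: [0.1, -0.2, -0.5]
width: 0.474
```

Request:
arm_command(
  deltas=[
    {"xyz": [0,0,0],"turn": 0,"jaw": 255},
    {"xyz": [0,0,0],"turn": 0,"jaw": 255},
    {"xyz": [0,0,0],"turn": 0,"jaw": 255},
    {"xyz": [0,0,0],"turn": 0,"jaw": 255},
  ],
)

```text
clock: 3.12
position: [0.4904, -0.1805, 0.0222]
ee_rot: [-3.138, 0.112, 0.003]
force: [-1.3, 0.5, 0.2]
width: 0.431
```

Request:
arm_command(
  deltas=[
    {"xyz": [0,0,-0.5],"turn": 0,"jaw": 255},
    {"xyz": [0,0,-1.5],"turn": 0,"jaw": 255},
    {"xyz": [0,0,-3],"turn": 0,"jaw": 255},
    {"xyz": [0,0,-5],"turn": 0,"jaw": 255},
    {"xyz": [0,0,-8],"turn": 0,"jaw": 255},
  ],
)

```text
clock: 3.53
position: [0.4889, -0.1802, 0.1021]
ee_rot: [-3.137, 0.112, 0.008]
force: [0.5, -0.0, -2.3]
width: 0.432
```

```bash
python3 d.py .45 .05 .13 8; python3 - <<'E'
from h import *;from cell import get_image
g=get_image("scene");cv2.imwrite("pics/s2.png",g["frame"][:,:,::-1])
E
```

```text
t 3.5333 pos [ 0.4889 -0.1802  0.1021] yaw -4.1 tilt [-0.0053  0.0028 -1.    ] F [ 0.52 -0.   -2.28] w 0.432 j [ 0.32  0.42 -0.09  1.96  0.05  0.77 -1.44]
delta cm [ -5.54 -22.69  -2.7 ] turn -12.1
```

View pics/s2.png

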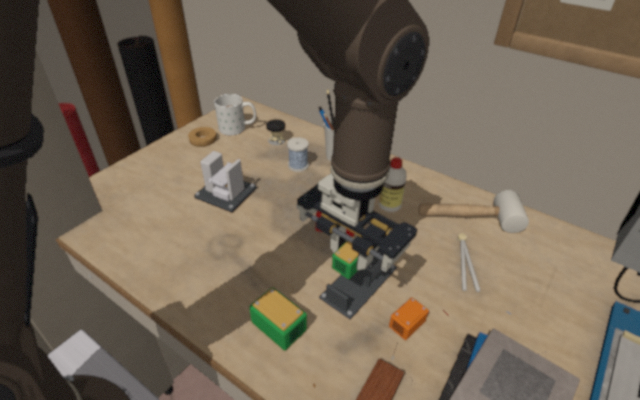

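The scene view shows the green cassette held clear above the rack at about (345,258), with the near bay empty at (340,295). Carrying it to the free spot.

Request:
arm_command(
  deltas=[
    {"xyz": [-1.4,-5.5,-2.7],"turn": -3,"jaw": 255},
    {"xyz": [-2.8,-11,-2.7],"turn": -6,"jaw": 255},
    {"xyz": [-4.2,-17,-2.7],"turn": -9,"jaw": 255},
    {"xyz": [-5.5,-22.7,-2.7],"turn": -12,"jaw": 255},
    {"xyz": [-5.5,-22.7,-2.7],"turn": -12,"jaw": 255},
  ],
)

```text
clock: 4.0
position: [0.4581, 0.0202, 0.1357]
ee_rot: [-3.134, -0.221, -0.007]
force: [2.0, -0.0, -2.5]
width: 0.435
```

```bash
python3 d.py .45 .05 .0145 8
```

```text
t 4.0 pos [0.4581 0.0202 0.1357] yaw 8.05 tilt [ 4.7e-03  4.0e-04 -1.0e+00] F [ 1.97 -0.   -2.52] w 0.435 j [ 0.01  0.29 -0.21  2.07  0.08  0.79 -1.68]
delta cm [-0.44 -3.06 12.12] turn 0.05
```

Request:
arm_command(
  deltas=[
    {"xyz": [-0.4,-3,1],"turn": 0,"jaw": 255},
    {"xyz": [-0.4,-3,3],"turn": 0,"jaw": 255},
    {"xyz": [-0.4,-3,6],"turn": 0,"jaw": 255},
    {"xyz": [-0.4,-3,9],"turn": 0,"jaw": 255},
    {"xyz": [-0.4,-3,10.5],"turn": 0,"jaw": 255},
  ],
)

```text
clock: 4.42
position: [0.4493, 0.0495, 0.0289]
ee_rot: [3.134, 0.222, 0.005]
force: [-0.4, 0.2, -1.8]
width: 0.433
```

```bash
python3 d.py .45 .05 .0145 8
```

```text
t 4.4167 pos [0.4493 0.0495 0.0289] yaw 8.1 tilt [ 0.003 -0.    -1.   ] F [-0.42  0.17 -1.83] w 0.433 j [-0.08  0.46 -0.19  2.18  0.17  0.52 -1.83]
delta cm [ 0.07 -0.04  1.44] turn 0.1
```

Request:
arm_command(
  deltas=[
    {"xyz": [0,0,0.6],"turn": 0,"jaw": 255},
    {"xyz": [0,0,1.1],"turn": 0,"jaw": 255},
    {"xyz": [0,0,1.4],"turn": 0,"jaw": 255},
    {"xyz": [0,0,1.5],"turn": 0,"jaw": 255},
    {"xyz": [0,0,1.5],"turn": 0,"jaw": 255},
  ],
)

```text
clock: 4.83
position: [0.45, 0.0495, 0.0147]
ee_rot: [3.134, 0.221, 0.007]
force: [-0.2, 0.5, -2.7]
width: 0.433
```

Request:
arm_command(
  deltas=[
    {"xyz": [0,0,0],"turn": 0,"jaw": 100},
    {"xyz": [0,0,0],"turn": 0,"jaw": 0},
    {"xyz": [0,0,0],"turn": 0,"jaw": 0},
    {"xyz": [0,0,0],"turn": 0,"jaw": 0},
    {"xyz": [0,0,0],"turn": 0,"jaw": 0},
  ],
)

```text
clock: 5.25
position: [0.4503, 0.0495, 0.0149]
ee_rot: [3.134, 0.221, 0.008]
force: [0.2, -0.3, -0.2]
width: 0.748
```

```bash
python3 d.py .45 .05 .10 8
```

```text
t 5.25 pos [0.4503 0.0495 0.0149] yaw 8.08 tilt [ 5.e-03  3.e-04 -1.e+00] F [ 0.22 -0.27 -0.17] w 0.748 j [-0.09  0.48 -0.17  2.19  0.18  0.48 -1.84]
delta cm [ 0.02 -0.04 -8.51] turn 0.08
```

Request:
arm_command(
  deltas=[
    {"xyz": [0,0,-1],"turn": 0,"jaw": 0},
    {"xyz": [0,0,-3],"turn": 0,"jaw": 0},
    {"xyz": [0,0,-6],"turn": 0,"jaw": 0},
    {"xyz": [0,0,-8.5],"turn": 0,"jaw": 0},
    {"xyz": [0,0,-8.5],"turn": -7,"jaw": 0},
  ],
)

```text
clock: 5.67
position: [0.4523, 0.0501, 0.104]
ee_rot: [3.114, 0.409, 0.018]
force: [0.7, 1.2, 1.0]
width: 1.001
```

Request:
arm_command(
  deltas=[
    {"xyz": [0,0,0],"turn": -84,"jaw": 0},
    {"xyz": [0,0,0],"turn": -84,"jaw": 0},
    {"xyz": [0,0,0],"turn": -84,"jaw": 0},
    {"xyz": [0,0,0],"turn": -84,"jaw": 0},
    {"xyz": [0,0,0],"turn": -84,"jaw": 0},
  ],
)

```text
clock: 6.08
position: [0.4522, 0.0501, 0.1041]
ee_rot: [2.829, 1.357, 0.011]
force: [-0.0, -0.4, -0.1]
width: 1.001
```

Request:
arm_command(
  deltas=[
    {"xyz": [0,0,0],"turn": -52,"jaw": 0},
    {"xyz": [0,0,0],"turn": -52,"jaw": 0},
    {"xyz": [0,0,0],"turn": -52,"jaw": 0},
    {"xyz": [0,0,0],"turn": -52,"jaw": 0},
    {"xyz": [0,0,0],"turn": -52,"jaw": 0},
  ],
)

```text
clock: 6.5
position: [0.4521, 0.05, 0.1041]
ee_rot: [2.274, 2.159, 0.008]
force: [1.0, 0.6, -0.4]
width: 0.997
```

```bash
python3 d.py .45 .05 .10 98
```

```text
t 6.5 pos [0.4521 0.05   0.1041] yaw 87.05 tilt [ 7.8e-03 -7.0e-04 -1.0e+00] F [ 1.04  0.55 -0.42] w 0.997 j [ 0.21  0.37 -0.55  2.09  0.29  0.74 -0.58]
delta cm [-0.02 -0.21  0.41] turn -10.95
```

Request:
arm_command(
  deltas=[
    {"xyz": [0,-0.2,0],"turn": -7,"jaw": 0},
    {"xyz": [0,-0.2,0],"turn": -11,"jaw": 0},
    {"xyz": [0,-0.2,0],"turn": -11,"jaw": 0},
  ],
)

```text
clock: 6.75
position: [0.4499, 0.0499, 0.1041]
ee_rot: [2.052, 2.371, 0.007]
force: [-0.7, 0.1, 0.2]
width: 1.002
```

```bash
python3 - <<'E'
from h import *;from cell import get_image
for n in["wrist","top","scene"]:
    g=get_image(n);cv2.imwrite(f"pics/{n}3.png",g["frame"][:,:,::-1])
    hsv=cv2.cvtColor(g["frame"],cv2.COLOR_RGB2HSV);C=cloud(g)
    for nm,a,b in[("brass",(14,110,60),(28,255,255)),("green",(40,90,30),(85,255,255))]:
        k,l,st,ce=cv2.connectedComponentsWithStats(cv2.inRange(hsv,a,b))
        for i in range(1,k):
            m=l==i;p=np.median(C[m],0)
            if st[i,4]>60 and abs(p[0]-.45)<.06 and abs(p[1]-.05)<.07:
                v,u=np.nonzero(m);hull=cv2.convexHull(np.c_[u,v].astype(np.int32))[:,0]
                print(n,nm,st[i],p.round(4),rect(ray(g,hull,.040)))
E
python3 d.py .45 .05 .014 98
```

```text
wrist brass [ 276  194   80   46 3493] [0.449  0.0509 0.0401] (array([449.1,  50.5]), 51.8, 31.1, 8.1)
wrist brass [ 103  271   36   64 1136] [0.3971 0.0727 0.1871] (array([322. , -32.3]), 53.3, 21.9, 83.7)
wrist brass [ 494  271   36   64 1137] [0.4911 0.0867 0.188 ] (array([596.4,   6.3]), 54.0, 22.1, -66.9)
wrist brass [ 299  346  341   16 3830] [0.4891 0.078  0.1968] (array([577.7, -39.1]), 253.4, 13.3, 8.0)
wrist green [ 270  176   92   68 2106] [0.4455 0.0669 0.0355] (array([448.4,  54.6]), 58.6, 45.8, 7.6)
scene brass [229 232  26  20 290] [0.4449 0.0498 0.041 ] (array([447. ,  51.4]), 54.0, 32.7, 8.6)
scene green [227 236  32  29 404] [0.4268 0.0336 0.024 ] (array([430.3,  24.3]), 71.6, 57.6, -24.2)
t 6.9 pos [0.4501 0.05   0.1042] yaw 97.87 tilt [ 7.9e-03 -7.0e-04 -1.0e+00] F [0.44 0.22 0.53] w 0.997 j [ 0.25  0.38 -0.6   2.09  0.32  0.75 -0.42]
delta cm [ 0.01 -0.08  9.02] turn -0.13
```

View pics/wrist3.png

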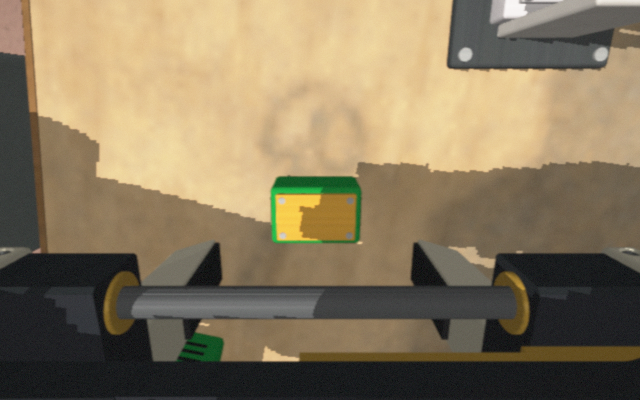

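View pics/top3.png

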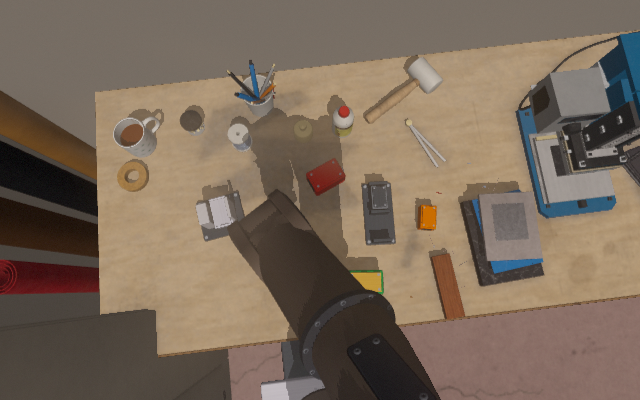

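The wrist view shows the cassette standing alone on the bench at (316,220), measured at (0.449, 0.0505), yaw 8.1°. The top view shows the emptied near bay and everything else in place. Now to regrip it by the ends.

Request:
arm_command(
  deltas=[
    {"xyz": [0,-0.1,3],"turn": 0,"jaw": 0},
    {"xyz": [0,-0.1,6],"turn": 0,"jaw": 0},
    {"xyz": [0,-0.1,8.5],"turn": 0,"jaw": 0},
    {"xyz": [0,-0.1,9.2],"turn": 0,"jaw": 0},
    {"xyz": [0,-0.1,9.2],"turn": 0,"jaw": 0},
  ],
)

```text
clock: 7.32
position: [0.4486, 0.0498, 0.0108]
ee_rot: [2.062, 2.365, 0.003]
force: [-0.5, -0.0, 0.7]
width: 0.998
```

Request:
arm_command(
  deltas=[
    {"xyz": [0,0,0],"turn": 0,"jaw": 80},
    {"xyz": [0,0,0],"turn": 0,"jaw": 120},
    {"xyz": [0,0,0],"turn": 0,"jaw": 255},
    {"xyz": [0,0,0],"turn": 0,"jaw": 255},
    {"xyz": [0,0,0],"turn": 0,"jaw": 255},
  ],
  force=40,
)

```text
clock: 7.73
position: [0.4492, 0.0498, 0.0116]
ee_rot: [2.061, 2.364, 0.005]
force: [0.3, -0.3, -0.4]
width: 0.683
```

Request:
arm_command(
  deltas=[
    {"xyz": [0,0,0],"turn": 0,"jaw": 255},
    {"xyz": [0,0,0],"turn": 0,"jaw": 255},
    {"xyz": [0,0,0],"turn": 0,"jaw": 255},
  ],
)

```text
clock: 7.98
position: [0.4492, 0.0496, 0.0117]
ee_rot: [2.062, 2.363, 0.005]
force: [-0.4, -0.1, 1.8]
width: 0.649
```

```bash
python3 d.py .5657 .2113 .15 98
```

```text
t 7.9833 pos [0.4492 0.0496 0.0117] yaw 97.79 tilt [ 0.006  -0.0014 -1.    ] F [-0.42 -0.07  1.76] w 0.649 j [ 0.14  0.53 -0.48  2.17  0.48  0.54 -0.57]
delta cm [ 14.41  13.82 -13.78] turn -0.21
```

Gripped by the ends: width 0.649, or 59.7 mm. I'll lift it and hover short of the dock to measure it again up close.

Request:
arm_command(
  deltas=[
    {"xyz": [0,0,-1],"turn": 0,"jaw": 255},
    {"xyz": [0,0,-4],"turn": 0,"jaw": 255},
    {"xyz": [0,0,-8],"turn": 0,"jaw": 255},
    {"xyz": [1,3,-12],"turn": 0,"jaw": 255},
    {"xyz": [2,6,-16],"turn": 0,"jaw": 255},
  ],
)

```text
clock: 8.4
position: [0.4935, 0.0723, 0.1598]
ee_rot: [2.063, 2.363, 0.003]
force: [1.9, 0.8, -2.5]
width: 0.651
```

```bash
python3 d.py .577 .13 .20 98
```

```text
t 8.4 pos [0.4935 0.0723 0.1598] yaw 97.78 tilt [ 0.0046 -0.0019 -1.    ] F [ 1.92  0.77 -2.48] w 0.651 j [ 0.24  0.38 -0.63  1.93  0.28  0.92 -0.39]
delta cm [ 4.58  9.08 -3.99] turn -0.22
```

Request:
arm_command(
  deltas=[
    {"xyz": [2,3.5,-2],"turn": 0,"jaw": 255},
    {"xyz": [3.5,7,-4],"turn": 0,"jaw": 255},
    {"xyz": [4.6,9.1,-4],"turn": -0.2,"jaw": 255},
    {"xyz": [4.6,9.1,-4],"turn": -0.2,"jaw": 255},
    {"xyz": [4.6,9.1,-4],"turn": -0.2,"jaw": 255},
  ],
)

```text
clock: 8.82
position: [0.5774, 0.1316, 0.2005]
ee_rot: [2.057, 2.37, 0.004]
force: [-1.0, -0.8, -3.0]
width: 0.652
```

```bash
python3 - <<'E'
from h import *;from cell import get_image
for n in["wrist","scene","top"]:
    g=get_image(n);cv2.imwrite(f"pics/{n}4.png",g["frame"][:,:,::-1]);np.savez(f"/tmp/{n}4.npz",**g)
    C=cloud(g)
    for nm,z0,z1 in[("cheek",.093,.103),("carr",.0585,.0695)]:
        m=((C[...,2]>z0)&(C[...,2]<z1)&(np.hypot(C[...,0]-.566,C[...,1]-.211)<.09)).astype(np.uint8)
        k,l,st,ce=cv2.connectedComponentsWithStats(m)
        for i in range(1,k):
            if st[i,4]>60: P=C[l==i];print(n,nm,st[i],rect(P),np.median(P[:,2]).round(4))
E
python3 d.py .577 .13 .20 98
```

```text
wrist cheek [ 281   16   75   42 3081] (array([562.3, 245.3]), 50.0, 25.7, 8.3) 0.0979
wrist cheek [284 123  70  12 817] (array([571.1, 185.3]), 49.8, 7.9, 8.0) 0.0978
wrist carr [287  60  63   3 110] (array([563.9, 232.8]), 47.6, 1.0, 8.3) 0.0619
wrist carr [ 270   64   97   55 5120] (array([567.3, 210.8]), 74.1, 41.1, 8.3) 0.0623
scene cheek [201 151  21  16 177] (array([560.5, 246.5]), 50.8, 27.1, 8.4) 0.0988
scene cheek [226 159  15  14  78] (array([569.4, 186.1]), 50.0, 10.1, 10.7) 0.0982
scene carr [203 162  40  24 362] (array([561.8, 211.3]), 74.3, 70.4, -11.8) 0.0637
top cheek [195 204  15  21 169] (array([561. , 246.8]), 49.7, 25.4, 9.6) 0.0985
t 8.9667 pos [0.576  0.1294 0.1998] yaw 97.98 tilt [ 0.0029 -0.0027 -1.    ] F [-1.18 -0.24 -3.04] w 0.651 j [ 0.11  0.48 -0.61  1.66  0.3   1.1  -0.45]
delta cm [ 0.04  0.11 -0.02] turn -0.02
```

View pics/wrist4.png

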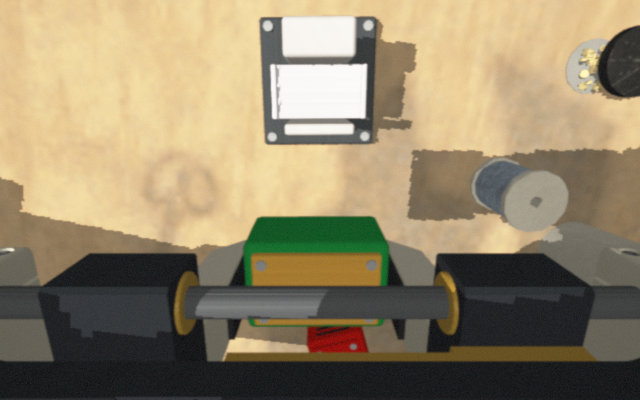

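The wrist view shows the held cassette at (316,270), square in the fingers, with the dock ahead at (320,85). Cheeks and carriage agree on a dock centre of (0.5673, 0.2108), yaw 8.3°. I'll check how the cassette sits relative to the TCP.

```bash
python3 - <<'E'
from h import *;from cell import observe
g=dict(np.load("/tmp/wrist4.npz"));s=observe()
M=R.from_rotvec(s["ee_rot"]).as_matrix();p=s["position"]
# image was taken 0.15s earlier at the start of the call; use cam rel. TCP only
hsv=cv2.cvtColor(g["frame"],cv2.COLOR_RGB2HSV);C=cloud(g)
m=cv2.inRange(hsv,(14,110,60),(28,255,255));m[:240]=0;m[330:]=0;m[:,:240]=0;m[:,395:]=0
gm=cv2.inRange(hsv,(40,90,30),(85,255,255))
cols=range(262,372,5)
top=[(u,np.nonzero(m[:,u])[0].min()) for u in cols]
bot=[(u,np.nonzero(m[:,u])[0].max()) for u in cols]
zt=.2005-.0117+.040
P0=np.array([.5774,.1316,.2005])
for nm,L in[("far",top),("near",bot)]:
    q=(ray(g,L,zt)-P0)@M*1000;print(nm,q[:,0].round(1))
ys=[(np.nonzero(m[r])[0].min(),r) for r in range(262,284,4)]+[(np.nonzero(m[r])[0].max(),r) for r in range(262,284,4)]
print("side",((ray(g,ys,zt)-P0)@M*1000)[:,1].round(1))
mm=(m>0)&(C[...,2]>.2);print("brass z",np.median(C[mm][:,2]), "n",mm.sum(), "exp",zt)
gmm=(gm>0);gmm[:210]=0;gmm[330:]=0;Q=(C[gmm]-P0)@M*1000;print("green x range",np.percentile(Q[:,0],[1,50,95]).round(1))
c=g["cam_to_world"];print("cam in tool",((c[:3,3]-P0)@M*1000).round(1),((c[:3,3]-p)@M*1000).round(1))
E
```

```text
far [17.2 17.2 17.2 17.2 17.2 17.2 17.2 17.2 17.2 17.2 17.2 17.2 17.2 17.2
 17.2 17.2 17.2 17.2 17.2 17.2 17.2 17.2]
near [-15.2 -15.2 -15.2 -15.2 -15.2 -15.2 -15.2 -15.2 -15.2 -15.2 -16.2 -16.2
 -15.2 -15.2 -15.2 -16.2 -16.2 -15.2 -16.2 -16.2 -15.2 -15.2]
side [-26.7 -26.4 -26.4 -26.5 -26.6 -26.3  24.5  24.6  24.7  24.8  24.5  24.6]
brass z 0.22872278725329542 n 4718 exp 0.22880000000000003
green x range [-18.8  19.9  20.5]
cam in tool [  76.1   -1.2 -158.3] [  78.     0.5 -159. ]
```

```bash
python3 d.py .568 .2102 .145 98.3
```

```text
t 8.9667 pos [0.576  0.1294 0.1998] yaw 97.98 tilt [ 0.0029 -0.0027 -1.    ] F [-1.18 -0.24 -3.04] w 0.651 j [ 0.11  0.48 -0.61  1.66  0.3   1.1  -0.45]
delta cm [8.13 0.32 5.45] turn -0.32
```

Request:
arm_command(
  deltas=[
    {"xyz": [3,0.1,0],"turn": -0.3,"jaw": 255},
    {"xyz": [6,0.2,1],"turn": -0.3,"jaw": 255},
    {"xyz": [8.1,0.3,3],"turn": -0.3,"jaw": 255},
    {"xyz": [8.1,0.3,5],"turn": -0.3,"jaw": 255},
    {"xyz": [8.1,0.3,5.5],"turn": -0.3,"jaw": 255},
  ],
  force=50,
)

```text
clock: 9.38
position: [0.5652, 0.2097, 0.1417]
ee_rot: [2.051, 2.377, -0.007]
force: [-0.9, -1.6, -2.5]
width: 0.65
```

Request:
arm_command(
  deltas=[
    {"xyz": [0,0,0],"turn": 0,"jaw": 255},
    {"xyz": [0,0,0],"turn": 0,"jaw": 255},
  ],
)

```text
clock: 9.55
position: [0.5646, 0.208, 0.1415]
ee_rot: [2.053, 2.376, -0.011]
force: [-0.2, 0.7, -2.0]
width: 0.648
```

```bash
python3 - <<'E'
from h import *;from cell import get_image
g=get_image("scene");cv2.imwrite("pics/scene5.png",cv2.resize(g["frame"][90:290,130:390,::-1],None,fx=3,fy=3,interpolation=cv2.INTER_CUBIC))
g=get_image("wrist");cv2.imwrite("pics/wrist5.png",g["frame"][:,:,::-1])
E
python3 d.py .568 .2102 .115 98.3
```

```text
t 9.65 pos [0.5658 0.2087 0.1427] yaw 98.32 tilt [-5.0e-04 -4.7e-03 -1.0e+00] F [-0.36 -0.45 -1.53] w 0.65 j [-0.04  0.55 -0.6   1.69  0.36  1.01 -0.61]
delta cm [0.13 0.24 2.77] turn 0.02
```

View pics/scene5.png

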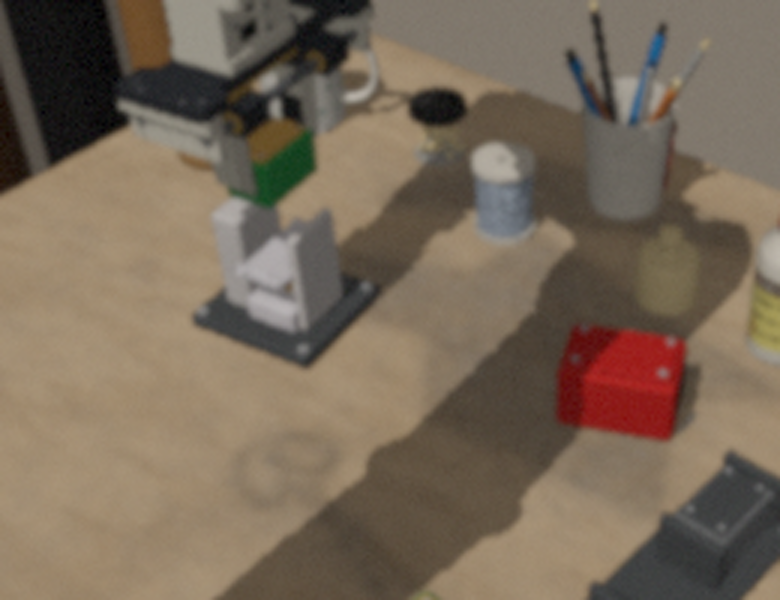

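View pics/wrist5.png

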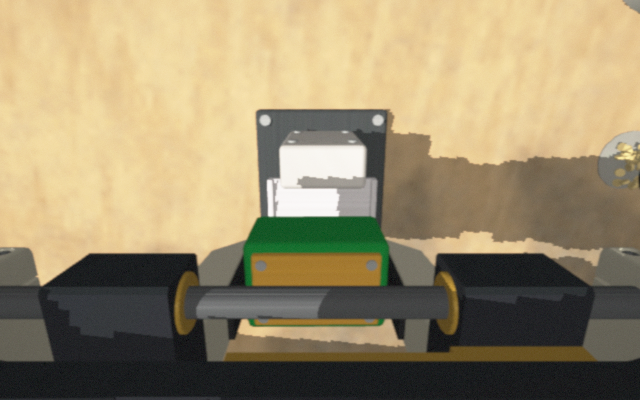

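The scene view shows the cassette above the dock's cheeks. In the wrist view the thick cheek at (322,160) lines up ahead of the cassette at (316,270). I'll measure both once more in this one view, then correct.

```bash
cat > rel.py <<'E'
from h import *;from cell import observe,get_image
s=observe();g=get_image("wrist");M=R.from_rotvec(s["ee_rot"]).as_matrix();p=s["position"]
yaw=np.radians(8.3);Dx=np.array([np.cos(yaw),np.sin(yaw)]);Dy=np.array([-Dx[1],Dx[0]])
C=cloud(g)
m=(np.abs(C[...,2]-.098)<.004)&(np.hypot(C[...,0]-.5624,C[...,1]-.2455)<.035)
P=C[m];r=rect(P);print("thick cheek",r,m.sum(),"z",np.median(P[:,2]))
c=np.array(r[0])/1000-.035*Dy;print("dock ctr",c.round(4))
hsv=cv2.cvtColor(g["frame"],cv2.COLOR_RGB2HSV)
b=cv2.inRange(hsv,(14,110,60),(28,255,255));b[:240]=0;b[330:]=0;b[:,:240]=0;b[:,395:]=0
v,u=np.nonzero(b);h=cv2.convexHull(np.c_[u,v].astype(np.int32))[:,0]
k=rect(ray(g,h,p[2]+.0283));print("brass",k);c2=np.array(k[0])/1000
d=c-c2;print("TCP",p.round(4),"need shift world",(d*1000).round(2),"tool cm",(np.r_[d,0]@M*100).round(2))
E
python3 rel.py
```

```text
thick cheek (array([562.4, 245.8]), 50.0, 25.8, 8.3) 3763 z 0.09795027090129341
dock ctr [0.5675 0.2112]
brass (array([564.7, 209.7]), 51.5, 32.5, 8.4)
TCP [0.5658 0.2087 0.1427] need shift world [2.75 1.47] tool cm [ 0.11  0.29 -0.  ]
```

Request:
arm_command(
  deltas=[
    {"xyz": [0.1,0.3,0.5],"turn": 0,"jaw": 255},
    {"xyz": [0.1,0.3,1],"turn": 0,"jaw": 255},
    {"xyz": [0.1,0.3,1.5],"turn": 0,"jaw": 255},
    {"xyz": [0.1,0.3,1.5],"turn": 0,"jaw": 255},
    {"xyz": [0.1,0.3,1.5],"turn": 0,"jaw": 255},
  ],
)

```text
clock: 10.12
position: [0.5684, 0.2101, 0.1273]
ee_rot: [2.053, 2.375, -0.007]
force: [-0.3, -0.4, -2.9]
width: 0.652
```

```bash
python3 rel.py;python3 d.py .5685 .2102 .0737 98.3
```

```text
thick cheek (array([562.4, 245.7]), 50.1, 26.1, 8.0) 4362 z 0.09795066720293595
dock ctr [0.5675 0.2111]
brass (array([567.4, 211.2]), 51.5, 32.5, 8.5)
TCP [0.5684 0.2101 0.1273] need shift world [ 0.05 -0.13] tool cm [-0.01  0.    0.  ]
t 10.1667 pos [0.5686 0.2103 0.1276] yaw 98.34 tilt [-6.0e-04 -4.6e-03 -1.0e+00] F [ 0.83 -0.05 -1.49] w 0.651 j [-0.05  0.57 -0.59  1.7   0.37  0.99 -0.63]
delta cm [ 0.02 -0.    5.39] turn 0.04
```

Aligned to about 0.1 mm. Lowering in stages and watching the force.

Request:
arm_command(
  deltas=[
    {"xyz": [0,0,0.8],"turn": 0,"jaw": 255},
    {"xyz": [0,0,1.6],"turn": 0,"jaw": 255},
    {"xyz": [0,0,2.4],"turn": 0,"jaw": 255},
    {"xyz": [0,0,3.2],"turn": 0,"jaw": 255},
    {"xyz": [0,0,3.7],"turn": 0,"jaw": 255},
  ],
)

```text
clock: 10.58
position: [0.568, 0.2098, 0.089]
ee_rot: [2.053, 2.376, -0.008]
force: [-0.1, -1.1, -2.1]
width: 0.649
```

```bash
python3 d.py .5685 .2102 .0737 98.3
```

```text
t 10.5833 pos [0.568  0.2098 0.089 ] yaw 98.35 tilt [-0.0021 -0.0052 -1.    ] F [-0.08 -1.06 -2.07] w 0.649 j [-0.06  0.62 -0.57  1.73  0.41  0.92 -0.65]
delta cm [0.04 0.06 1.53] turn 0.05
```

Request:
arm_command(
  deltas=[
    {"xyz": [0,0,0.5],"turn": 0,"jaw": 255},
    {"xyz": [0,0,1],"turn": 0,"jaw": 255},
    {"xyz": [0,0,1.4],"turn": 0,"jaw": 255},
    {"xyz": [0,0,1.8],"turn": 0,"jaw": 255},
    {"xyz": [0,0,2],"turn": 0,"jaw": 255},
  ],
  force=60,
)

```text
clock: 11.0
position: [0.5678, 0.2097, 0.069]
ee_rot: [2.053, 2.376, -0.009]
force: [-3.4, -2.0, 5.8]
width: 0.648
```

```bash
python3 d.py .5685 .2102 .0502 98.3
```

```text
t 11.0 pos [0.5678 0.2097 0.069 ] yaw 98.34 tilt [-0.0022 -0.0054 -1.    ] F [-3.45 -1.98  5.79] w 0.648 j [-0.07  0.64 -0.55  1.75  0.42  0.88 -0.67]
delta cm [0.05 0.08 1.88] turn 0.04
```

Request:
arm_command(
  deltas=[
    {"xyz": [0,0,0.4],"turn": 0,"jaw": 255},
    {"xyz": [0,0,0.8],"turn": 0,"jaw": 255},
    {"xyz": [0,0,1.2],"turn": 0,"jaw": 255},
    {"xyz": [0,0,1.5],"turn": 0,"jaw": 255},
    {"xyz": [0,0,1.6],"turn": 0,"jaw": 255},
  ],
)

```text
clock: 11.42
position: [0.568, 0.2098, 0.0536]
ee_rot: [2.052, 2.375, -0.008]
force: [-4.5, -2.5, 8.9]
width: 0.65
```

```bash
python3 d.py .5685 .2102 .0502 98.3
```

```text
t 11.4167 pos [0.568  0.2098 0.0536] yaw 98.34 tilt [-0.0012 -0.0053 -1.    ] F [-4.45 -2.5   8.91] w 0.65 j [-0.08  0.66 -0.54  1.76  0.44  0.85 -0.68]
delta cm [0.04 0.06 0.34] turn 0.04
```

Request:
arm_command(
  deltas=[
    {"xyz": [0,0,0.2],"turn": 0,"jaw": 255},
    {"xyz": [0,0,0.35],"turn": 0,"jaw": 255},
    {"xyz": [0,0,0.5],"turn": 0,"jaw": 255},
    {"xyz": [0,0,0.5],"turn": 0,"jaw": 255},
  ],
)

```text
clock: 11.75
position: [0.568, 0.2098, 0.0503]
ee_rot: [2.052, 2.374, -0.007]
force: [-7.8, -3.5, 17.3]
width: 0.653
```

```bash
python3 d.py .5685 .2102 .0502 98.3
```

```text
t 11.75 pos [0.568  0.2098 0.0503] yaw 98.34 tilt [-3.0e-04 -5.9e-03 -1.0e+00] F [-7.82 -3.52 17.27] w 0.653 j [-0.08  0.66 -0.54  1.76  0.44  0.84 -0.69]
delta cm [0.03 0.06 0.01] turn 0.04
```

At the bottom: TCP 0.0503 against 0.0502 expected at the hard stop, with the force rising to 17 N. Releasing, with a slight lift as the jaws open so the tips clear the lips.

Request:
arm_command(
  deltas=[
    {"xyz": [0,0,0],"turn": 0,"jaw": 0},
    {"xyz": [0,0,-0.1],"turn": 0,"jaw": 0},
    {"xyz": [0,0,-0.3],"turn": 0,"jaw": 0},
    {"xyz": [0,0,-0.5],"turn": 0,"jaw": 0},
    {"xyz": [0,0,-0.6],"turn": 0,"jaw": 0},
  ],
)

```text
clock: 12.17
position: [0.5682, 0.21, 0.0565]
ee_rot: [2.052, 2.374, -0.007]
force: [-0.3, -1.1, 0.2]
width: 0.961
```

Request:
arm_command(
  deltas=[
    {"xyz": [0,0,0],"turn": 0,"jaw": 0},
    {"xyz": [0,0,0],"turn": 0,"jaw": 0},
    {"xyz": [0,0,0],"turn": 0,"jaw": 0},
  ],
)

```text
clock: 12.42
position: [0.5682, 0.2099, 0.0564]
ee_rot: [2.052, 2.374, -0.007]
force: [-0.3, 0.4, -0.5]
width: 0.995
```

```bash
cat > chk.py <<'E'
import sys;from h import *;from cell import get_image
for n in["wrist","scene","top"]:
    g=get_image(n);cv2.imwrite(f"pics/{n}{sys.argv[1]}.png",g["frame"][:,:,::-1])
    C=cloud(g);hsv=cv2.cvtColor(g["frame"],cv2.COLOR_RGB2HSV)
    b=(cv2.inRange(hsv,(14,110,60),(28,255,255))>0)&(np.hypot(C[...,0]-.567,C[...,1]-.211)<.045)&(C[...,2]<.15)
    if b.sum()>20:
        P=C[b];print(n,"brass n",b.sum(),"z med",np.median(P[:,2]).round(4),rect(P))
    else: print(n,"hidden")
E
python3 chk.py 6; python3 d.py .5685 .2102 .20 98.3
```

```text
wrist brass n 5844 z med 0.0864 (array([572.8, 218.8]), 65.9, 48.3, 8.6)
scene brass n 112 z med 0.0871 (array([562.3, 210.8]), 53.0, 23.9, 18.6)
top hidden
t 12.5667 pos [0.5682 0.2099 0.0564] yaw 98.34 tilt [-2.0e-04 -5.7e-03 -1.0e+00] F [ 0.02 -0.32  0.5 ] w 0.999 j [-0.08  0.65 -0.54  1.76  0.44  0.85 -0.68]
delta cm [ -0.06   0.02 -14.36] turn 0.04
```

View pics/wrist6.png

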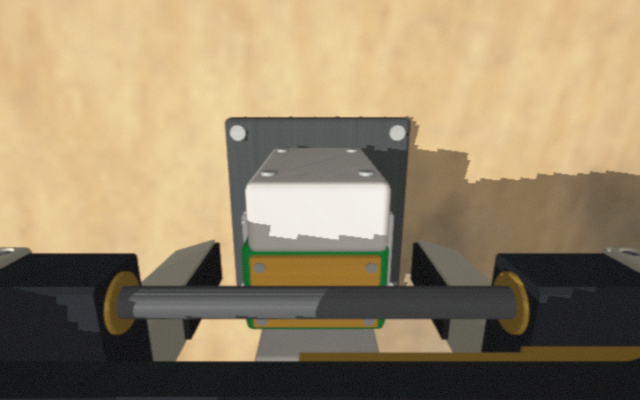

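The wrist view shows the cassette sunk between the cheeks, its brass top at (316,290), with the jaws open and clear. The top is at z≈0.086, which is the latched height (98-12). Next I'll withdraw straight up and clear of the dock, then check again.

Request:
arm_command(
  deltas=[
    {"xyz": [0,0,-1],"turn": 0,"jaw": 0},
    {"xyz": [0,0,-3],"turn": 0,"jaw": 0},
    {"xyz": [0,0,-6],"turn": 0,"jaw": 0},
    {"xyz": [0,0,-10],"turn": 0,"jaw": 0},
    {"xyz": [0,0,-14],"turn": 0,"jaw": 0},
  ],
)

```text
clock: 12.98
position: [0.5674, 0.2106, 0.1981]
ee_rot: [2.052, 2.376, -0.009]
force: [1.5, 0.3, 0.1]
width: 1.0
```

Request:
arm_command(
  deltas=[
    {"xyz": [-3,0,-2],"turn": 0,"jaw": 0},
    {"xyz": [-6,0,-3],"turn": 0,"jaw": 0},
    {"xyz": [-9,0,-3],"turn": 0,"jaw": 0},
    {"xyz": [-12,0,-3],"turn": 0,"jaw": 0},
    {"xyz": [-12,0,-3],"turn": 0,"jaw": 0},
  ],
)

```text
clock: 13.4
position: [0.5864, 0.0841, 0.2294]
ee_rot: [2.059, 2.365, -0.013]
force: [1.0, 0.4, -0.9]
width: 1.004
```

Request:
arm_command(
  deltas=[
    {"xyz": [0,0,0],"turn": 0,"jaw": 0},
    {"xyz": [0,0,0],"turn": 0,"jaw": 0},
    {"xyz": [0,0,0],"turn": 0,"jaw": 0},
    {"xyz": [0,0,0],"turn": 0,"jaw": 0},
    {"xyz": [0,0,0],"turn": 0,"jaw": 0},
  ],
)

```text
clock: 13.82
position: [0.5861, 0.0854, 0.2295]
ee_rot: [2.057, 2.367, -0.012]
force: [0.6, 0.9, -0.6]
width: 0.999
```

```bash
python3 chk.py 7; python3 d.py .5685 .2102 .20 98.3
```

```text
wrist brass n 2961 z med 0.0862 (array([566.8, 209.7]), 52.3, 31.9, 8.9)
scene brass n 147 z med 0.0872 (array([560.4, 214. ]), 52.9, 28.0, 20.9)
top brass n 265 z med 0.087 (array([566.4, 210.5]), 53.0, 31.1, 8.5)
t 13.9667 pos [0.5862 0.0848 0.2294] yaw 97.96 tilt [-9.0e-04 -9.9e-03 -1.0e+00] F [-0.46  0.28  0.06] w 0.998 j [ 0.18  0.45 -0.61  1.61  0.29  1.17 -0.35]
delta cm [ 1.269e+01 -1.000e-02  2.810e+00] turn -0.34
```

View pics/wrist7.png

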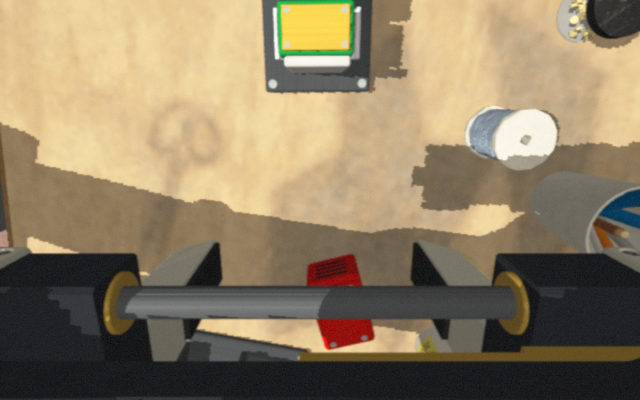

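View pics/scene7.png

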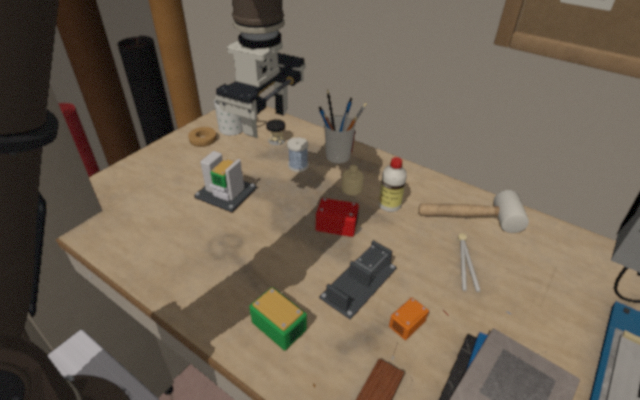

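View pics/top7.png

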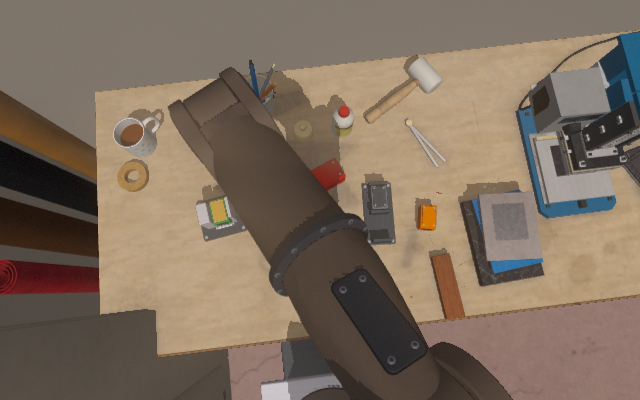

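All three cameras put the brass top at z≈0.086–0.087, centred in the dock more than a second after release. The grey cassette is still in the rack at (380,196), the other things on the bench haven't moved, and the arm is clear. Handing in.

```bash
python3 -c "
from cell import sign_off;print(sign_off())"
```

```text
the job is handed in; nothing more can be done
None
```

The green cassette is latched down in the dock, and I handed the job in at about 14 s of the 72 s allowed.

**What I did:** I lifted it from the rack by its 40 mm width and set it down on open bench at (0.45, 0.05). I then gripped it again by its ends, lowered it between the cheeks and pressed to the hard stop. There the TCP read 0.0503 m against 0.0502 m expected, with about 17 N upward force. Then I let go and backed the arm away.

**Last checks:** About 1.5 s after release, all three cameras put the brass top at z = 0.086–0.087 m. The latched height is about 0.086 m, against 0.102 m with the carriage up. The top and wrist cameras showed it centred and square in the dock. The grey cassette was still in its bay, the other things I could see on the bench were where they started, and the arm touched nothing.

**Disagreements:**
- The wrist and fixed cameras differed by about 2 mm on the dock's position along x. I aligned using the wrist view, with cassette and dock in the same picture.
- The scene camera's last x,y for the cassette was about 7 mm off, because the cheek partly hid it.

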